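# Fan the shim plates along the tray

## Robot

A 6-joint arm with a two-finger parallel gripper is mounted at the origin on the work surface. World frame = base frame: x ahead of the robot, y to its left, z up, the work surface at z = 0. Lengths are in mm, angles in degrees, forces in N, time in s.
With the tool pointing down it reaches from about 350 to 850 mm from the base axis. Payload 8.1 kg.
Tool frame: the origin (TCP) lies midway between the tips of the shut fingers; the grasp point (between the pads) lies 19 mm behind it; z points along the fingers, y is the line along which they close (so a half turn about z gives the same grasp; the last joint's range is limited). The gripper opens to 85 mm and grips with 20 to 120 N. Pads are 22 mm wide; open, the fingers measure 114 mm over their backs; the gripper's body (76 mm by 85 mm) begins 54 mm behind the grasp point. The pads swing forward as they close: fully open they stand 13 mm farther back than shut.
Start: joints at [-75.367, 7.471, 85.268, -0, 87.261, -4.893], TCP at [200.565, -565.49, 231.292] pointing down, gripper open.
Joint ranges: [-169.43, 169.43], [-51.17, 129.36], [1.28, 143.12], [-76.62, 256.62], [0, 156.53], [-152.29, 152.29]. Speed limits (degrees/s): [136.94, 136.94, 159.86, 180, 180, 180].

## Interface

Orientations are given as [roll, pitch, yaw] about the fixed x, y, z axes, in that order (R = Rz(yaw) Ry(pitch) Rx(roll)).
In Python, from bench import r gives the robot as it stands. The module is installed in compiled form; this text tells all that it offers.
- The arm moves only by the tool jog_arm, never from a script. Its argument "rows" is a list of rows, each a list of 2 entries, a list of its own where there are three numbers: the shift along the tool's x, y, z in mm, then the turn, a rotation vector about the tool's x, y, z in rad. A call has 1 to 10 rows; each row is the pose to reach, as a shift and turn from the pose commanded when the call began, along the tool's axes at that moment; what a row does not reach only later rows make up. A row lasts 1/10 s, in which the tool goes at most 50 mm and 8.59 degrees, less where a joint would pass 70% of its speed; a pose out of reach is approached as far as the arm can. A call with a gripper value outside its range is refused whole. "grip" is the finger opening in mm, from 0 to 85.4, set as the call begins (left out, the last holds). The fingers move at their own pace and stop on an object; "force" is the grip in N (left out, the last holds). Time passes only in rows, so rows that repeat a pose let the fingers close. It gives the time, the measured TCP pose, the force, the opening and the grip force at its end, in the units of the state.
- r.sense(): the state, without advancing time (a new reading comes with each control period).
- r.snapshot(name): name is "scene" or "top" or "wrist"; returns (picture, depth): 400x640x3 uint8, blue, green, red; 400x640 float32, mm along the optical axis (not along the pixel's ray), 0 where there is no reading.
- r.camera_params(name): a dict with "fx", "fy", "cx", "cy" (pixels), "pose" (4x4, takes a point from camera to world coordinates); the wrist camera has in their place "tool_from_camera" (4x4, takes a point from camera to tool coordinates, whose origin is the TCP and whose axes are the flange's). Camera axes: x right, y down, z forward; pixel columns grow to the right and rows downward; lengths in mm; the calibration is good to about 2 mm. A picture is of the moment at which its call begins: read the wrist's pose just before it. camera_params takes no time and is no camera call.
- r.hand_in(): hands the job in; it is judged then, once.
The state is a dict: "time": time; "joint_pos": joint angles; "qd": joint speeds; "joint_efforts": joint torques, N m; "tool_pos": TCP position; "tcp_rot": TCP orientation; "ft_force": force on the tool from outside, world axes, zero at the start; "wrist_torque": the same for the moment, N m; "finger_gap": finger opening in mm; "grip_force": force on a finger pad.
Only numpy, scipy, OpenCV 4.12 (cv2) and the standard library are available. Lean on these libraries where they do the work, as an engineer would, in place of code of your own. Each camera call takes 0.05 s, during which the arm holds its last target. There are 200 camera calls.

## Task

Fan the stack of four shim plates along the tray towards its open end like roof shingles, pressing gently, so that every plate still lies on the one below it in the same order and about 3 cm of each lower plate shows behind the one above; the red bottom plate stays at the closed end. Then slide the stop with the orange handle up to the front edge of the white top plate so that it just touches and the fan keeps its spacing. Leave the other things on the bench alone.

Things in the scene. Friction and masses are not known exactly. Their poses are not given: they have to be found in the camera images.
- tray: aluminium channel tray fixed to the bench, 330 x 74 x 30 mm outside; origin at the centre of its underside, x along the channel from its closed end (-x) to its open end (+x), z up. Floor 4 mm thick (rubber lined), inside width 66 mm, side walls 4 mm, end wall 5 mm; walls and end wall all rise 30 mm above the bench, 6 mm above the stack, and there is only 1 to 3 mm of play round the shims, so that no finger goes in beside or behind the stack
- tray_end (a point): inner face of the tray's closed end wall, at the floor, mid width (tray x = -160 mm, z = 4 mm); axes as the tray
- stop (a joint): position of the black sliding stop with its orange handle, m; 0 = at the open end (face at tray x = +125 mm), grows as it slides towards the closed end, up to 0.11; starts at 0 to 0.02. Needs about 1.5 N to slide and stays where it is left
- stop_face (a point): middle of the stop's face that looks to the closed end, 15 mm above the tray floor; axes as the tray. The face stands upright across the tray, from 2 to 31 mm above the floor; from there the stop extends 20 mm towards the open end. Its orange handle (14 mm along the tray, 30 mm across) spans 4 to 18 mm from the face and 36 to 66 mm above the tray floor, and can be pushed from the open end or pinched
- red: red painted steel shim plate, 130 x 60 x 5 mm, about 285 g (varies), number 1 from the bottom of the stack; origin at the centre of its underside, x along its length, pointing to the tray's open end, where it has a U slot 14 mm wide and 38 mm deep; z up. Painted faces slide easily on each other (friction about 0.2, varies), the rubber floor of the tray grips more (about 0.6)
- yellow: yellow painted steel shim plate, 130 x 60 x 5 mm, about 285 g (varies), number 2 from the bottom of the stack; origin at the centre of its underside, x along its length, pointing to the tray's open end, where it has a U slot 14 mm wide and 38 mm deep; z up. Painted faces slide easily on each other (friction about 0.2, varies), the rubber floor of the tray grips more (about 0.6)
- blue: blue painted steel shim plate, 130 x 60 x 5 mm, about 285 g (varies), number 3 from the bottom of the stack; origin at the centre of its underside, x along its length, pointing to the tray's open end, where it has a U slot 14 mm wide and 38 mm deep; z up. Painted faces slide easily on each other (friction about 0.2, varies), the rubber floor of the tray grips more (about 0.6)
- white: white painted steel shim plate, 130 x 60 x 5 mm, about 285 g (varies), number 4 from the bottom of the stack; origin at the centre of its underside, x along its length, pointing to the tray's open end, where it has a U slot 14 mm wide and 38 mm deep; z up. Painted faces slide easily on each other (friction about 0.2, varies), the rubber floor of the tray grips more (about 0.6)
- white_front (a point): front (open-end) edge of the white top shim, 65 mm ahead of its origin, at half its thickness. A shut fingertip pressed with some 8 to 16 N on a bared part of any shim drags it along with those lying on it, while the ones below stay
- driver: red-handled screwdriver lying on the bench, 200 mm; leave alone
- driver2: orange-handled screwdriver lying on the bench, 170 mm; leave alone
- shears: red-handled electrician's shears lying on the bench, about 165 mm; leave alone
- plug: white round plug standing on the bench, 40 mm across, 76 mm tall; leave alone
- tape: black roll of tape lying flat, 68 mm across, 19 mm tall; leave alone
- meter: yellow multimeter lying flat, 135 x 70 x 41 mm; leave alone
- jar: clear jar with a blue lid, 52 mm across, 60 mm tall; leave alone

How it is judged:
By the outcome, as a careful person would: the job done as asked, in the order asked, and still so for the second after the job is handed in, with the robot touching nothing.
It also fails if it takes over 72 s, if anything falls off the work surface, if the arm or the gripper's body presses on something with over 40 N, if the wrist force passes 120 N, or if a joint passes its speed limit or range.

## Working session

There is one attempt and no reset: what is moved stays moved. The work goes in short steps, Python scripts to look and compute and a tool call to move; the robot and the scene stay as the last step left them, time stands still between calls to the robot, and variables do not carry over. Pictures are saved under pics/ and viewed, at most 10 in all, crops included, and the job is handed in when it is done.

Besides the shell and the picture viewer there is one more tool, called after "Call:" by a JSON object that holds its "op" and its "data", one argument or row to a line. jog_arm: Moves the arm, as the interface text tells. Its arguments: {"type":"object","properties":{"rows":{"type":"array"},"grip":{"type":"number"},"force":{"type":"number"}},"required":["rows"]}

```bash
mkdir -p pics; cat > h.py <<'E'
import numpy as np,cv2
from bench import r
def snap(n,f):
    s=r.sense(); im,d=r.snapshot(n); cv2.imwrite('pics/'+f+'.png',im); np.savez('pics/'+f+'.npz',im=im,d=d,p=s['tool_pos'],q=s['tcp_rot']); return im,d
def cloud(n,d,s=None):
    c=r.camera_params(n); v,u=np.mgrid[:400,:640]
    P=np.stack([(u-c['cx'])/c['fx']*d,(v-c['cy'])/c['fy']*d,d,np.ones_like(d)],-1)
    if 'pose' in c: T=np.array(c['pose'])
    else:
        from scipy.spatial.transform import Rotation as R
        s=s or r.sense(); W=np.eye(4); W[:3,:3]=R.from_euler('xyz',s['tcp_rot'],degrees=True).as_matrix(); W[:3,3]=s['tool_pos']; T=W@np.array(c['tool_from_camera'])
    return (P@T.T)[...,:3]
E
python3 - <<'E'
from h import *
im,d=snap('top','top1'); im2,_=snap('scene','sc1')
print(r.sense()); print(r.camera_params('top')); print(r.camera_params('wrist'))
E
```

```text
{'time': 0.1, 'joint_pos': array([-7.53658778e+01,  7.51121903e+00,  8.53253015e+01, -1.23606942e-04,
        8.72612554e+01, -4.89320321e+00]), 'qd': array([ 0.01778492, -0.05737477, -0.19149834,  0.0354003 ,  0.08813992,
       -0.02025539]), 'joint_efforts': array([ 1.82968379e-03, -5.70949030e+01, -5.01944232e+01, -7.68075029e-05,
        8.12478655e-03,  6.30315640e-05]), 'tool_pos': array([ 200.4434741 , -564.98760966,  230.3230863 ]), 'tcp_rot': array([-1.79902570e+02, -8.21715803e-03,  1.95273245e+01]), 'ft_force': array([0.11210706, 1.11541346, 0.54902678]), 'wrist_torque': array([ 0.01529542,  0.01357649, -0.03765556]), 'grip_force': 0.0, 'finger_gap': 85.462614345494}
{'fx': 515.3494877409223, 'fy': 515.3494877409223, 'cx': 313.2326186789734, 'cy': 199.09011442208367, 'pose': array([[ 1.10324233e-03, -9.89843780e-01,  1.42155108e-01,
         3.32056339e+02],
       [-9.99836745e-01, -3.65564740e-03, -1.76951617e-02,
         1.04202347e+01],
       [ 1.80351147e-02, -1.42112378e-01, -9.89686216e-01,
         1.47583387e+03],
       [ 0.00000000e+00,  0.00000000e+00,  0.00000000e+00,
         1.00000000e+00]])}
{'fx': 354.17374885138713, 'fy': 354.17374885138713, 'cx': 316.9583256127033, 'cy': 198.69935842496372, 'tool_from_camera': array([[-8.35322768e-04, -9.53810357e-01, -3.00408230e-01,
         7.67432726e+01],
       [ 9.99999366e-01, -5.69950545e-04, -9.71003708e-04,
        -4.32695556e-01],
       [ 7.54935559e-04, -3.00408851e-01,  9.53810229e-01,
        -1.42678416e+02],
       [ 0.00000000e+00,  0.00000000e+00,  0.00000000e+00,
         1.00000000e+00]])}
```

View pics/top1.png

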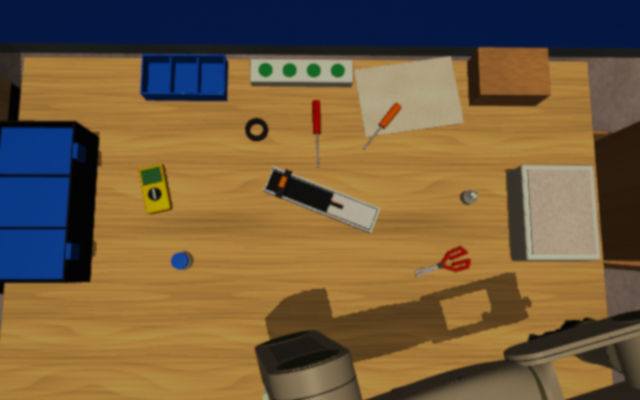

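View pics/sc1.png

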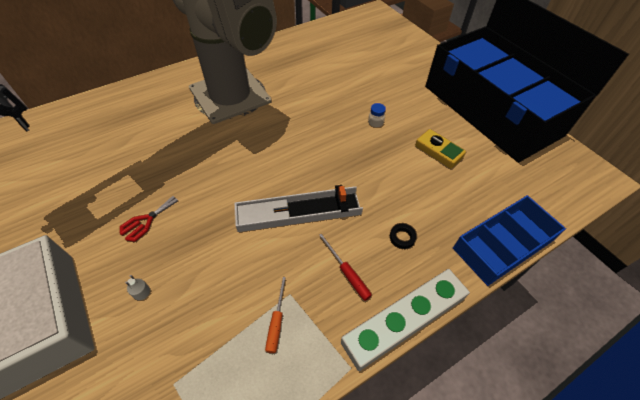

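The top view shows the tray from its closed end (376,222) to the open end (270,180). The white plate is at the closed end, with its U slot at about (335,206). The orange handle is at (284,183).

```bash
python3 - <<'E'
from h import *
z=np.load('pics/top1.npz'); P=cloud('top',z['d'])
m=np.zeros((400,640),bool); m[160:240,255:390]=1
m&=(P[...,2]>14)&(P[...,2]<42)
n,l,st,_=cv2.connectedComponentsWithStats(m.astype(np.uint8)); k=1+np.argmax(st[1:,4]); m=l==k
Q=P[m]; print(st[k],np.percentile(Q[:,2],[5,50,95]))
(cx,cy),sz,a=cv2.minAreaRect(Q[:,:2].astype(np.float32)); print(cx,cy,sz,a); print(cv2.boxPoints(((cx,cy),sz,a)))
t=(P[...,2]>45)&(P[...,2]<90); t[:160]=0;t[240:]=0;t[:,:255]=0;t[:,390:]=0; print('handle',P[t].mean(0),t.sum(),np.percentile(P[t][:,2],[50,95]))
tb=P[150:240,200:260][...,2]; print('table z',np.median(tb[tb>-50]))
E
```

```text
[ 263  167  117   66 1592] [17.61421974 25.49401084 37.84312653]
540.9989624023438 -38.52076721191406 (329.5363464355469, 84.5135498046875) 69.07695770263672
[[ 442.6876  -177.33382]
 [ 521.6284  -207.51476]
 [ 639.3103   100.29228]
 [ 560.3695   130.47322]]
handle [579.53880826  70.25530303  64.68540683] 75 [68.3344509  74.14633426]
table z -0.016899930969088928
```

```bash
cat >> h.py <<'E'
from scipy.spatial.transform import Rotation as R
YAW=69.08; C=np.array([541.0,-38.5])   # tray centre estimate
try:
    import json; YAW,*c_=json.load(open('tray.json')); C=np.array(c_)
except Exception: pass
def t2w(x,y,z):
    c,s=np.cos(np.radians(YAW)),np.sin(np.radians(YAW)); return np.array([C[0]+c*x-s*y,C[1]+s*x+c*y,z])
def w2t(P):
    c,s=np.cos(np.radians(YAW)),np.sin(np.radians(YAW)); D=P[...,:2]-C
    return np.stack([D[...,0]*c+D[...,1]*s,-D[...,0]*s+D[...,1]*c,P[...,2]],-1)
def shift(x,y,z,yaw=None,pos=None,rot=None):
    s=r.sense(); pos=s['tool_pos'] if pos is None else np.array(pos); rot=s['tcp_rot'] if rot is None else rot
    A=R.from_euler('xyz',rot,degrees=True); B=R.from_euler('xyz',[180,0,YAW if yaw is None else yaw],degrees=True)
    return np.round(A.inv().apply(t2w(x,y,z)-pos),1),np.round((A.inv()*B).as_rotvec(),4)
E
python3 -c "
from h import *
print(shift(10,0,220,pos=[200.565,-565.49,231.292],rot=[180,0,19.53]))"
```

```text
(array([ 503.5, -390.5,   11.3]), array([ 0.    ,  0.    , -0.8648]))
```

Call:
{"op": "jog_arm", "data": {
  "rows": [
    [[503.5,-390.5,11.3],[0,0,-0.8648]],
    [[503.5,-390.5,11.3],[0,0,-0.8648]],
    [[503.5,-390.5,11.3],[0,0,-0.8648]],
    [[503.5,-390.5,11.3],[0,0,-0.8648]],
    [[503.5,-390.5,11.3],[0,0,-0.8648]],
    [[503.5,-390.5,11.3],[0,0,-0.8648]],
    [[503.5,-390.5,11.3],[0,0,-0.8648]],
    [[503.5,-390.5,11.3],[0,0,-0.8648]],
    [[503.5,-390.5,11.3],[0,0,-0.8648]],
    [[503.5,-390.5,11.3],[0,0,-0.8648]]
  ],
  "grip": 0
}}

```text
time: 1.1
tool_pos: [471.0, -142.7, 222.2]
tcp_rot: [-180.0, 0.0, 69.1]
ft_force: [-0.1, -0.0, 0.1]
finger_gap: -0.1
grip_force: 0.0
```

```bash
python3 -c "
from h import *
s=r.sense();print(s['tool_pos'],s['tcp_rot'],s['qd'])
print(shift(10,0,220))"
```

```text
[ 471.00693017 -142.66979721  222.20894903] [-1.79994803e+02  2.45142909e-03  6.90726138e+01] [ 5.85493834e+01  1.90440324e+01 -1.60245321e+01  9.89031723e-03
 -3.27991317e+00  5.82084573e+01]
(array([132.3,  28.2,   2.2]), array([-0.0001,  0.    , -0.0001]))
```

Call:
{"op": "jog_arm", "data": {
  "rows": [
    [[125,27,2],[0,0,0]],
    [[125,27,2],[0,0,0]],
    [[125,27,2],[0,0,0]],
    [[125,27,2],[0,0,0]],
    [[125,27,2],[0,0,0]],
    [[125,27,2],[0,0,0]]
  ]
}}

```text
time: 1.7
tool_pos: [539.8, -38.3, 220.1]
tcp_rot: [-180.0, 0.0, 69.0]
ft_force: [0.0, 0.9, 0.6]
finger_gap: 0.2
grip_force: 0.0
```

```bash
python3 - <<'E'
from h import *
im,d=snap('wrist','w1'); s=r.sense(); print(s['tool_pos'],s['tcp_rot'],s['ft_force'])
P=cloud('wrist',d,s)
print('table',np.median(P[...,2][(abs(P[...,2])<8)&(d>0)]))
m=((P[...,2]>25)&(P[...,2]<36)&(d>0)).astype(np.uint8)
n,l,st,_=cv2.connectedComponentsWithStats(m)
for k in range(1,n):
    if st[k,4]>150: 
        Q=P[l==k]; print(st[k],np.median(Q[:,2]),cv2.minAreaRect(Q[:,:2].astype(np.float32)))
E
```

```text
[539.80842726 -38.58192219 220.25493603] [-1.79978150e+02  2.39387164e-02  6.90045271e+01] [ 0.26066517 -0.38810891  0.35954153]
table 0.3051664832094616
[542  29  87  45 609] 25.59684815591396 ((797.7615966796875, -23.462182998657227), (75.95391845703125, 11.716915130615234), 2.1987009048461914)
[280  49   8 215 991] 30.17224099776587 ((511.45941162109375, -22.027694702148438), (207.42007446289062, 4.278745651245117), 68.40288543701172)
[ 350   50   15  233 1085] 30.04811461963351 ((572.56982421875, -57.565269470214844), (228.3864288330078, 4.355619430541992), 68.3893051147461)
[593 253  47  20 251] 25.577996107532954 ((799.4901733398438, -244.59288024902344), (10.776542663574219, 56.00714111328125), 50.340911865234375)
```

View pics/w1.png

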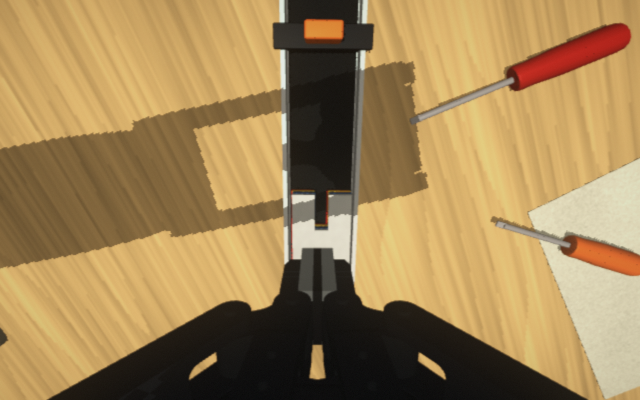

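The wrist view shows the tray running straight up the image, with walls at u≈287 and u≈356. The white front edge is at v≈190, the slot at u≈321, and the orange handle at (324,30). The gripper hides the closed end.

```bash
echo '[68.4,542.3,-39.1]'>tray.json; cat >> h.py <<'E'
def pix2t(f,pts,z,name='wrist'):
    D=np.load('pics/'+f+'.npz'); c=r.camera_params(name)
    W=np.eye(4); W[:3,:3]=R.from_euler('xyz',D['q'],degrees=True).as_matrix(); W[:3,3]=D['p']
    T=W@np.array(c['tool_from_camera']) if name=='wrist' else np.array(c['pose'])
    out=[]
    for u,v in pts:
        g=T[:3,:3]@np.array([(u-c['cx'])/c['fx'],(v-c['cy'])/c['fy'],1]); out.append(w2t(T[:3,3]+g*(z-T[2,3])/g[2]))
    return np.round(out,1)
E
python3 - <<'E'
from h import *
im=np.load('pics/w1.npz')['im'].astype(int)
print(im[180:200,300].tolist())
print('white front',pix2t('w1',[(300,190.5),(342,190.5)],24))
print('stop face bottom', pix2t('w1',[(320,49)],33))
print('tray open-end/closed from top', pix2t('top1',[(376,219),(272,179)],30,'top'))
D=np.load('pics/top1.npz'); P=w2t(cloud('top',D['d'])); 
m=(P[...,2]>14)&(P[...,2]<45)&(abs(P[...,1])<34)&(abs(P[...,0])<190); m[:160]=0; m[245:]=0
x=P[m][:,0]; print(np.percentile(x,[0.5,1,99,99.5]),x.min(),x.max())
print(shift(-105,0,60))
E
```

```text
[[30, 37, 41], [30, 37, 41], [30, 36, 39], [30, 37, 41], [30, 36, 39], [29, 36, 39], [29, 35, 39], [30, 35, 40], [25, 34, 40], [23, 39, 64], [28, 68, 96], [40, 62, 73], [58, 51, 47], [75, 69, 63], [115, 127, 129], [190, 208, 213], [208, 226, 228], [209, 227, 230], [208, 226, 229], [206, 225, 228]]
white front [[-21.3  20.1  24. ]
 [-20.8 -21.7  24. ]]
stop face bottom [[108.4   1.9  33. ]]
tray open-end/closed from top [[-164.6   -2.    30. ]
 [ 151.4    1.    30. ]]
[-163.87520612 -162.7868087   147.9083978   156.78539755] -164.7137622865777 165.21811832792855
(array([-104.5,    1.5,  160.3]), array([-0.0004,  0.0004,  0.0106]))
```

Call:
{"op": "jog_arm", "data": {
  "rows": [
    [[-104.5,1.5,130],[0,0,0.0106]],
    [[-104.5,1.5,160],[0,0,0.0106]],
    [[-104.5,1.5,160],[0,0,0.0106]],
    [[-104.5,1.5,160],[0,0,0.0106]],
    [[-104.5,1.5,185],[0,0,0.0106]],
    [[-104.5,1.5,190],[0,0,0.0106]],
    [[-104.5,1.5,192],[0,0,0.0106]],
    [[-104.5,1.5,192],[0,0,0.0106]]
  ]
}}

```text
time: 2.55
tool_pos: [505.4, -136.2, 30.0]
tcp_rot: [179.9, -0.0, 68.5]
ft_force: [1.7, 0.3, 0.6]
finger_gap: 0.2
grip_force: 0.0
```

```bash
python3 -c "
from h import *
s=r.sense();print(s['tool_pos'],s['tcp_rot'],s['ft_force'],w2t(s['tool_pos']))"
```

```text
[ 505.44880993 -136.18560962   29.96595012] [ 1.79875988e+02 -3.98837824e-03  6.84571087e+01] [1.65830685 0.34741277 0.63046755] [-103.8337448    -1.4762266    29.96595012]
```

Call:
{"op": "jog_arm", "data": {
  "rows": [
    [[0,0,2],[0,0,0]],
    [[0,0,3],[0,0,0]],
    [[0,0,4],[0,0,0]],
    [[0,0,5],[0,0,0]],
    [[0,0,5],[0,0,0]],
    [[0,0,5],[0,0,0]]
  ]
}}

```text
time: 3.15
tool_pos: [505.1, -135.8, 24.1]
tcp_rot: [179.9, -0.0, 68.5]
ft_force: [0.5, 1.6, 5.6]
finger_gap: 0.1
grip_force: 2.6
```

Call:
{"op": "jog_arm", "data": {
  "rows": [
    [[0,0,0.5],[0,0,0]],
    [[0,0,0.5],[0,0,0]],
    [[0,0,0.5],[0,0,0]]
  ]
}}

```text
time: 3.45
tool_pos: [505.3, -135.9, 24.0]
tcp_rot: [179.9, -0.0, 68.5]
ft_force: [-1.7, 1.2, 9.5]
finger_gap: -0.1
grip_force: 4.6
```

Call:
{"op": "jog_arm", "data": {
  "rows": [
    [[1,0,0.3],[0,0,0]],
    [[3,0,0.3],[0,0,0]],
    [[6,0,0.3],[0,0,0]],
    [[9,0,0.3],[0,0,0]],
    [[10,0,0.3],[0,0,0]],
    [[10,0,0.3],[0,0,0]]
  ]
}}

```text
time: 4.05
tool_pos: [509.4, -127.0, 24.0]
tcp_rot: [179.8, 0.0, 68.5]
ft_force: [-0.7, -0.7, 9.1]
finger_gap: 0.1
grip_force: 4.5
```

Call:
{"op": "jog_arm", "data": {
  "rows": [
    [[2,0,0.3],[0,0,0]],
    [[5,0,0.3],[0,0,0]],
    [[8,0,0.3],[0,0,0]],
    [[11,0,0.3],[0,0,0]],
    [[14,0,0.3],[0,0,0]],
    [[17,0,0.3],[0,0,0]],
    [[19,0,0.3],[0,0,0]],
    [[20.5,0,0.3],[0,0,0]],
    [[20.5,0,0.3],[0,0,0]]
  ]
}}

```text
time: 4.95
tool_pos: [517.3, -108.0, 24.1]
tcp_rot: [179.8, 0.0, 68.5]
ft_force: [-0.1, -0.5, 10.5]
finger_gap: -0.0
grip_force: 5.2
```

Call:
{"op": "jog_arm", "data": {
  "rows": [
    [[0,0,-20],[0,0,0]],
    [[0,0,-60],[0,0,0]],
    [[40,0,-110],[0,0,0]],
    [[90,0,-160],[0,0,0]],
    [[130,0,-196],[0,0,0]],
    [[160,0,-196],[0,0,0]],
    [[160,0,-196],[0,0,0]],
    [[160,0,-196],[0,0,0]]
  ]
}}

```text
time: 5.75
tool_pos: [575.1, 43.2, 219.1]
tcp_rot: [179.9, -0.0, 68.6]
ft_force: [-1.2, -0.4, -0.5]
finger_gap: -0.1
grip_force: 0.0
```

```bash
python3 - <<'E'
from h import *
im,d=snap('wrist','w2'); s=r.sense(); print(s['tool_pos'],s['tcp_rot'],s['ft_force'],w2t(s['tool_pos']))
cv2.imwrite('pics/w2c.png',cv2.resize(im[40:340,220:420],None,fx=2,fy=2,interpolation=2))
E
```

```text
[574.08776466  41.79419652 217.63319434] [-1.79960918e+02  4.52216075e-02  6.85720470e+01] [ 0.21123697 -0.02061793 -0.05494023] [ 86.91537841   0.22362379 217.63319434]
```

View pics/w2c.png

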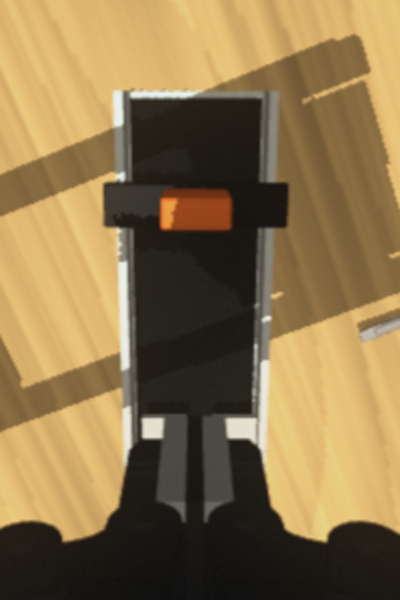

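The white plate moved: its front edge is at about v=247, u=296 in the full frame. The rear is hidden, so I'll move back behind the closed end to see the spacing.

Call:
{"op": "jog_arm", "data": {
  "rows": [
    [[-50,0,0],[0,0,0]],
    [[-100,0,0],[0,0,0]],
    [[-150,0,0],[0,0,0]],
    [[-200,0,0],[0,0,0]],
    [[-240,0,0],[0,0,0]],
    [[-260,0,0],[0,0,0]],
    [[-260,0,0],[0,0,0]],
    [[-260,0,0],[0,0,0]]
  ]
}}

```text
time: 6.6
tool_pos: [477.4, -201.1, 216.8]
tcp_rot: [-179.9, -0.0, 68.3]
ft_force: [-0.8, 0.5, -0.5]
finger_gap: -0.3
grip_force: 0.0
```

```bash
python3 - <<'E'
from h import *
print('front',pix2t('w2',[(296,247)],24))
im,d=snap('wrist','w3'); s=r.sense(); print(s['tool_pos'],s['tcp_rot'],s['ft_force'],w2t(s['tool_pos']))
cv2.imwrite('pics/w3c.png',cv2.resize(im[40:340,200:440],None,fx=2,fy=2,interpolation=2))
print([(v,im[v,300].tolist()) for v in range(140,300,1)][::3])
E
```

```text
front [[ 6.8 21.8 24. ]]
[ 477.99604511 -200.35418034  217.12347413] [-1.79885097e+02 -2.67383336e-02  6.83911129e+01] [ 0.44007856 -0.03728442 -0.3884769 ] [-173.60220976    0.4266822   217.12347413]
[(140, [127, 79, 49]), (143, [79, 54, 39]), (146, [64, 44, 35]), (149, [63, 47, 38]), (152, [75, 84, 87]), (155, [103, 113, 116]), (158, [107, 116, 120]), (161, [50, 81, 99]), (164, [77, 127, 159]), (167, [85, 141, 176]), (170, [84, 140, 176]), (173, [50, 83, 105]), (176, [49, 81, 102]), (179, [49, 82, 103]), (182, [50, 82, 105]), (185, [50, 84, 106]), (188, [50, 83, 106]), (191, [49, 82, 104]), (194, [79, 131, 165]), (197, [92, 151, 189]), (200, [93, 155, 193]), (203, [96, 159, 198]), (206, [97, 160, 199]), (209, [98, 163, 201]), (212, [100, 166, 205]), (215, [102, 168, 208]), (218, [103, 170, 209]), (221, [102, 167, 207]), (224, [98, 160, 200]), (227, [93, 155, 193]), (230, [92, 152, 190]), (233, [92, 152, 190]), (236, [93, 154, 192]), (239, [95, 157, 196]), (242, [98, 162, 201]), (245, [101, 167, 206]), (248, [102, 168, 207]), (251, [103, 168, 207]), (254, [101, 165, 204]), (257, [91, 147, 181]), (260, [37, 47, 53]), (263, [36, 43, 48]), (266, [44, 51, 55]), (269, [45, 53, 56]), (272, [51, 58, 62]), (275, [56, 64, 66]), (278, [57, 63, 66]), (281, [56, 63, 66]), (284, [57, 64, 66]), (287, [57, 64, 66]), (290, [53, 59, 61]), (293, [17, 21, 25]), (296, [16, 20, 25]), (299, [17, 21, 24])]
```

View pics/w3c.png

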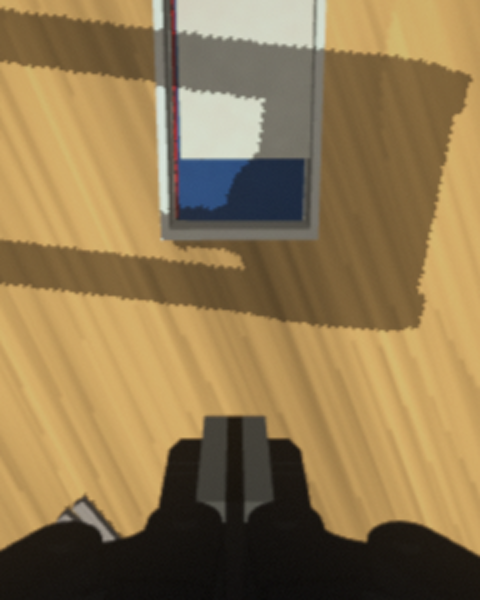

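The blue plate is bared between full-frame v≈119 (white rear edge) and v≈150 (blue rear edge). Only white moved, and the end wall's outer edge is at v≈160.

```bash
python3 - <<'E'
from h import *
print('white rear',pix2t('w3',[(290,119),(350,119)],24),'blue rear',pix2t('w3',[(290,150),(350,150)],19),'wall in/out',pix2t('w3',[(320,151),(320,159.5)],30),'sides',pix2t('w3',[(278,100),(361,100)],30), 'tip',pix2t('w3',[(302,249),(333,249)],217))
print(r.sense()['tool_pos'],shift(-140,0,60))
E
```

```text
white rear [[-125.2   26.7   24. ]
 [-125.3  -29.    24. ]] blue rear [[-154.9   27.8   19. ]
 [-155.   -30.1   19. ]] wall in/out [[-154.1   -1.1   30. ]
 [-162.1   -1.1   30. ]] sides [[-108.    36.6   30. ]
 [-108.2  -37.9   30. ]] tip [[-165.5    7.6  217. ]
 [-165.5   -6.1  217. ]]
[ 477.99604511 -200.35418034  217.12347413] (array([ 33.5,   0.7, 157.1]), array([-0.002 , -0.0005, -0.0002]))
```

Call:
{"op": "jog_arm", "data": {
  "rows": [
    [[15,0.5,45],[-0.002,0,0]],
    [[33.5,0.5,95],[-0.002,0,0]],
    [[33.5,0.5,140],[-0.002,0,0]],
    [[33.5,0.5,157],[-0.002,0,0]],
    [[33.5,0.5,157],[-0.002,0,0]],
    [[33.5,0.5,157],[-0.002,0,0]],
    [[33.5,0.5,157],[-0.002,0,0]]
  ]
}}

```text
time: 7.35
tool_pos: [493.3, -169.8, 63.5]
tcp_rot: [179.7, 0.0, 68.5]
ft_force: [0.6, -1.1, 0.8]
finger_gap: -0.1
grip_force: 0.0
```

```bash
python3 -c "
from h import *
s=r.sense();print(s['tool_pos'],s['tcp_rot'],s['ft_force'],w2t(s['tool_pos']))"
```

```text
[ 493.30417209 -169.75069792   63.47135349] [1.79690840e+02 8.38180608e-03 6.85004343e+01] [ 0.59672759 -1.05529417  0.83039619] [-139.51251402   -2.54056103   63.47135349]
```

Call:
{"op": "jog_arm", "data": {
  "rows": [
    [[-0.5,-2,25],[0.004,0,0]],
    [[-0.5,-2,36],[0.004,0,0]],
    [[-0.5,-2,38],[0.004,0,0]],
    [[-0.5,-2,39],[0.004,0,0]],
    [[-0.5,-2,40],[0.004,0,0]],
    [[-0.5,-2,41],[0.004,0,0]],
    [[-0.5,-2,41],[0.004,0,0]]
  ]
}}

```text
time: 8.05
tool_pos: [490.0, -169.3, 20.8]
tcp_rot: [-179.9, 0.0, 68.5]
ft_force: [0.1, 0.2, -0.6]
finger_gap: -0.4
grip_force: 0.0
```

Call:
{"op": "jog_arm", "data": {
  "rows": [
    [[0,0,0.7],[0,0,0]],
    [[0,0,1.5],[0,0,0]],
    [[0,0,1.5],[0,0,0]],
    [[0,0,1.5],[0,0,0]]
  ]
}}

```text
time: 8.45
tool_pos: [490.0, -169.3, 19.1]
tcp_rot: [-179.9, -0.0, 68.5]
ft_force: [-0.3, -0.2, 2.0]
finger_gap: -0.1
grip_force: 1.1
```

```bash
python3 -c "
from h import *
s=r.sense();print(s['tool_pos'],s['tcp_rot'],s['ft_force'],w2t(s['tool_pos']))"
```

```text
[ 489.95761813 -169.25921785   19.06591243] [-1.79914180e+02 -1.60161559e-04  6.84679258e+01] [-0.2934876  -0.24735029  1.97846349] [-140.28749609    0.75191203   19.06591243]
```

Contact with the blue plate at the right height. Pressing to about 11 N.

Call:
{"op": "jog_arm", "data": {
  "rows": [
    [[0,0,0.6],[0,0,0]],
    [[0,0,1.1],[0,0,0]],
    [[0,0,1.1],[0,0,0]],
    [[0,0,1.1],[0,0,0]]
  ]
}}

```text
time: 8.85
tool_pos: [490.6, -169.6, 19.0]
tcp_rot: [-180.0, 0.0, 68.5]
ft_force: [-2.4, 0.4, 11.5]
finger_gap: -0.1
grip_force: 5.2
```

Call:
{"op": "jog_arm", "data": {
  "rows": [
    [[1,0,0.1],[0,0,0]],
    [[4,0,0.1],[0,0,0]],
    [[8,0,0.1],[0,0,0]],
    [[12,0,0.1],[0,0,0]],
    [[16,0,0.1],[0,0,0]],
    [[20,0,0.1],[0,0,0]],
    [[24,0,0.1],[0,0,0]],
    [[28,0,0.1],[0,0,0]],
    [[30.3,0,0.1],[0,0,0]],
    [[30.3,0,0.1],[0,0,0]]
  ]
}}

```text
time: 9.85
tool_pos: [502.2, -141.5, 19.1]
tcp_rot: [179.9, 0.0, 68.5]
ft_force: [0.3, -0.2, 8.2]
finger_gap: -0.1
grip_force: 4.3
```

Call:
{"op": "jog_arm", "data": {
  "rows": [
    [[0,0,-25],[0,0,0]],
    [[-20,0,-70],[0,0,0]],
    [[-40,0,-115],[0,0,0]],
    [[-63,0,-157],[0,0,0]],
    [[-64,0,-197],[0,0,0]],
    [[-64,0,-197],[0,0,0]],
    [[-64,0,-197],[0,0,0]],
    [[-64,0,-197],[0,0,0]]
  ]
}}

```text
time: 10.65
tool_pos: [477.0, -200.1, 213.1]
tcp_rot: [-179.8, -0.0, 68.5]
ft_force: [-0.2, -0.5, -1.5]
finger_gap: 0.2
grip_force: 0.0
```

```bash
python3 - <<'E'
from h import *
im,d=snap('wrist','w4'); s=r.sense(); print(s['tool_pos'],s['tcp_rot'],s['ft_force'],w2t(s['tool_pos']))
cv2.imwrite('pics/w4c.png',cv2.resize(im[0:240,200:440],None,fx=2,fy=2,interpolation=2))
E
```

```text
[ 476.84431807 -199.93607796  212.67321997] [-1.79704374e+02 -2.57663642e-02  6.84866834e+01] [ 0.04795319  0.73012882 -0.99142148] [-173.637447      1.65144467  212.67321997]
```

View pics/w4c.png

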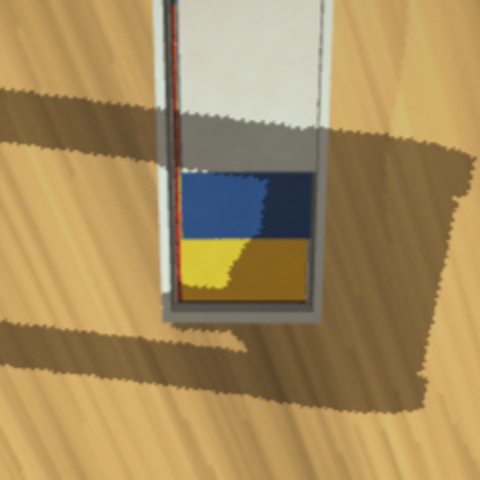

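Blue is bared between full-frame v≈86 and v≈119, and yellow between v≈119 and v≈150. The order is intact.

```bash
python3 - <<'E'
from h import *
im=np.load('pics/w4.npz')['im'].astype(int); print([(v,im[v,335].tolist()) for v in list(range(83,90))+list(range(116,123))+list(range(147,156))])
print(pix2t('w4',[(320,85.5)],24),pix2t('w4',[(320,119)],19),pix2t('w4',[(320,150)],14),'wall',pix2t('w4',[(320,160.5)],30))
print(shift(-139.5,0,55))
E
```

```text
[(83, [105, 115, 118]), (84, [103, 113, 116]), (85, [94, 98, 96]), (86, [74, 64, 56]), (87, [66, 47, 36]), (88, [67, 47, 33]), (89, [66, 45, 33]), (116, [63, 42, 31]), (117, [63, 44, 32]), (118, [61, 48, 42]), (119, [44, 77, 94]), (120, [34, 94, 126]), (121, [32, 97, 133]), (122, [32, 97, 135]), (147, [30, 97, 132]), (148, [31, 96, 133]), (149, [29, 93, 128]), (150, [25, 58, 84]), (151, [51, 60, 69]), (152, [69, 77, 81]), (153, [73, 81, 83]), (154, [74, 82, 85]), (155, [78, 86, 89])]
[[-95.    0.2  24. ]] [[-1.246e+02  1.000e-01  1.900e+01]] [[-154.5   -0.    14. ]] wall [[-161.6   -0.    30. ]]
(array([ 34.1,   2.5, 157.7]), array([-0.0052, -0.0004,  0.0015]))
```

Call:
{"op": "jog_arm", "data": {
  "rows": [
    [[15,1.5,45],[-0.004,0,0]],
    [[34,1.5,95],[-0.004,0,0]],
    [[34,1.5,140],[-0.004,0,0]],
    [[34,1.5,157],[-0.004,0,0]],
    [[34,1.5,157],[-0.004,0,0]],
    [[34,1.5,157],[-0.004,0,0]],
    [[34,1.5,157],[-0.004,0,0]]
  ]
}}

```text
time: 11.4
tool_pos: [492.5, -170.0, 59.2]
tcp_rot: [179.7, 0.0, 68.5]
ft_force: [-0.5, 0.4, 0.4]
finger_gap: -0.1
grip_force: 0.0
```

```bash
python3 -c "
from h import *
s=r.sense();print(s['tool_pos'],s['tcp_rot'],s['ft_force'],w2t(s['tool_pos']))"
```

```text
[ 492.4612539 -169.991313    59.2367568] [1.79742664e+02 8.61601634e-03 6.84708561e+01] [-0.46781045  0.37670979  0.36317825] [-140.04653115   -1.84541184   59.2367568 ]
```

Call:
{"op": "jog_arm", "data": {
  "rows": [
    [[0,-1.5,25],[0.004,0,0]],
    [[0,-1.5,36],[0.004,0,0]],
    [[0,-1.5,38],[0.004,0,0]],
    [[0,-1.5,39],[0.004,0,0]],
    [[0,-1.5,40],[0.004,0,0]],
    [[0,-1.5,41],[0.004,0,0]],
    [[0,-1.5,41],[0.004,0,0]]
  ]
}}

```text
time: 12.1
tool_pos: [490.3, -169.1, 17.1]
tcp_rot: [-179.9, 0.0, 68.5]
ft_force: [0.4, -0.1, 0.2]
finger_gap: 0.0
grip_force: 0.0
```

Call:
{"op": "jog_arm", "data": {
  "rows": [
    [[0,0,1],[0,0,0]],
    [[0,0,2],[0,0,0]],
    [[0,0,2],[0,0,0]],
    [[0,0,2],[0,0,0]]
  ]
}}

```text
time: 12.5
tool_pos: [489.9, -168.9, 14.5]
tcp_rot: [-179.9, 0.0, 68.5]
ft_force: [0.0, 0.4, 0.2]
finger_gap: 0.0
grip_force: 0.0
```

```bash
python3 -c "
from h import *
s=r.sense();print(s['tool_pos'],s['tcp_rot'],s['ft_force'],w2t(s['tool_pos']))"
```

```text
[ 489.88657395 -168.91014338   14.53565578] [-1.79874799e+02  2.21521234e-04  6.84654303e+01] [0.00241863 0.36834601 0.19512462] [-139.98908796    0.94647013   14.53565578]
```

Call:
{"op": "jog_arm", "data": {
  "rows": [
    [[0,0,0.7],[0,0,0]],
    [[0,0,1.4],[0,0,0]],
    [[0,0,1.7],[0,0,0]],
    [[0,0,1.7],[0,0,0]],
    [[0,0,1.7],[0,0,0]]
  ]
}}

```text
time: 13.0
tool_pos: [490.8, -169.3, 14.0]
tcp_rot: [-180.0, 0.0, 68.5]
ft_force: [-2.0, -0.5, 7.9]
finger_gap: 0.1
grip_force: 4.0
```

Call:
{"op": "jog_arm", "data": {
  "rows": [
    [[1,0,0.5],[0,0,0]],
    [[4,0,0.5],[0,0,0]],
    [[8,0,0.5],[0,0,0]],
    [[12,0,0.5],[0,0,0]],
    [[16,0,0.5],[0,0,0]],
    [[20,0,0.5],[0,0,0]],
    [[24,0,0.5],[0,0,0]],
    [[28,0,0.5],[0,0,0]],
    [[30.4,0,0.5],[0,0,0]],
    [[30.4,0,0.5],[0,0,0]]
  ]
}}

```text
time: 14.0
tool_pos: [502.7, -141.3, 14.0]
tcp_rot: [179.9, 0.0, 68.5]
ft_force: [0.4, -0.6, 8.6]
finger_gap: 0.3
grip_force: 4.3
```

Call:
{"op": "jog_arm", "data": {
  "rows": [
    [[0,0,-25],[0,0,0]],
    [[-20,0,-70],[0,0,0]],
    [[-40,0,-115],[0,0,0]],
    [[-63,0,-157],[0,0,0]],
    [[-64,0,-202],[0,0,0]],
    [[-64,0,-202],[0,0,0]],
    [[-64,0,-202],[0,0,0]],
    [[-64,0,-202],[0,0,0]]
  ]
}}

```text
time: 14.8
tool_pos: [477.4, -199.9, 213.0]
tcp_rot: [-179.8, -0.0, 68.5]
ft_force: [-0.6, -0.1, -0.2]
finger_gap: 0.5
grip_force: 0.0
```

```bash
python3 - <<'E'
from h import *
im,d=snap('wrist','w5'); s=r.sense(); print(s['tool_pos'],s['tcp_rot'],s['ft_force'],w2t(s['tool_pos']))
cv2.imwrite('pics/w5c.png',cv2.resize(im[0:240,200:440],None,fx=2,fy=2,interpolation=2))
c=im[:,335].astype(int); g=np.abs(np.diff(c,axis=0)).sum(1); print([(v,g[v]) for v in range(20,170) if g[v]>35])
E
```

```text
[ 477.14275036 -199.61079549  212.43484172] [-1.79705372e+02 -2.48125682e-02  6.84881311e+01] [ 0.35130827  0.78368196 -0.54725163] [-173.22514675    1.49371381  212.43484172]
[(49, np.int64(133)), (50, np.int64(181)), (51, np.int64(57)), (60, np.int64(42)), (61, np.int64(49)), (85, np.int64(99)), (86, np.int64(61)), (118, np.int64(47)), (119, np.int64(60)), (150, np.int64(47)), (151, np.int64(86)), (155, np.int64(38)), (156, np.int64(48)), (161, np.int64(44))]
```

View pics/w5c.png

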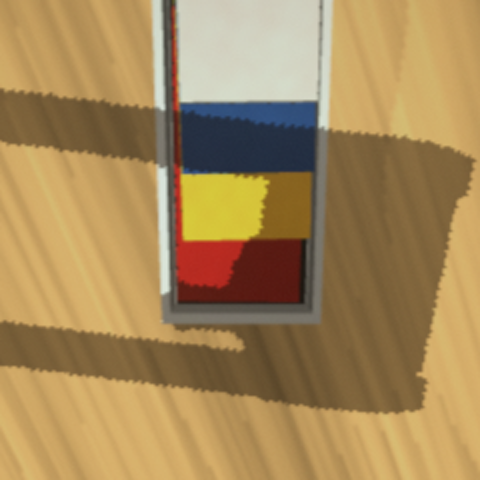

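The fan is even, with edges at full-frame v≈50.5 (white/blue), 86 (blue/yellow), 119.5 (yellow/red) and 151.5 (red rear).

```bash
python3 - <<'E'
from h import *
print([pix2t('w5',[(320,v)],z)[0,0] for v,z in ((50.5,24),(86,19),(119.5,14),(151,9),(161.5,30))])
print('via handle-side pose', shift(50,0,250))
E
```

```text
[np.float64(-65.7), np.float64(-95.0), np.float64(-125.1), np.float64(-155.9), np.float64(-162.2)]
via handle-side pose (array([223.2,   1.6, -37.5]), array([-0.0051, -0.0004,  0.0015]))
```

Call:
{"op": "jog_arm", "data": {
  "rows": [
    [[50,1.6,0],[-0.004,0,0]],
    [[100,1.6,0],[-0.004,0,0]],
    [[150,1.6,0],[-0.004,0,0]],
    [[200,1.6,0],[-0.004,0,0]],
    [[250,1.6,0],[-0.004,0,0]],
    [[300,1.6,10],[-0.004,0,0]],
    [[328,1.6,40],[-0.004,0,0]],
    [[328,1.6,80],[-0.004,0,0]],
    [[328,1.6,80],[-0.004,0,0]],
    [[328,1.6,80],[-0.004,0,0]]
  ]
}}

```text
time: 15.85
tool_pos: [597.9, 104.1, 132.5]
tcp_rot: [-179.9, 0.1, 68.5]
ft_force: [0.6, 0.5, -0.1]
finger_gap: -0.0
grip_force: 0.0
```

```bash
python3 -c "
from h import *
s=r.sense();print(s['tool_pos'],s['tcp_rot'],s['ft_force'],w2t(s['tool_pos']),shift(154,0,50))"
```

```text
[597.85880321 104.07252746 132.47278461] [-1.79855784e+02  1.40908604e-01  6.84870689e+01] [ 0.57058511  0.5158581  -0.11741381] [153.57100904   1.04805382 132.47278461] (array([ 0.6,  1.3, 82.5]), array([-0.0025,  0.0025,  0.0015]))
```

Call:
{"op": "jog_arm", "data": {
  "rows": [
    [[0,1,40],[0,0,0]],
    [[0,1,75],[0,0,0]],
    [[0,1,82],[0,0,0]],
    [[0,1,82],[0,0,0]],
    [[0,1,82],[0,0,0]],
    [[-3,1,82],[0,0,0]],
    [[-6,1,82],[0,0,0]],
    [[-9,1,82],[0,0,0]],
    [[-11,1,82],[0,0,0]],
    [[-11,1,82],[0,0,0]]
  ]
}}

```text
time: 16.85
tool_pos: [596.7, 93.2, 52.6]
tcp_rot: [179.9, 0.0, 68.4]
ft_force: [-0.1, 0.4, 0.1]
finger_gap: -0.0
grip_force: 0.0
```

```bash
python3 -c "
from h import *
s=r.sense();print(s['tool_pos'],s['tcp_rot'],s['ft_force'],w2t(s['tool_pos']))"
```

```text
[596.680332    93.24151006  52.56000163] [1.79881532e+02 2.14606645e-03 6.84479522e+01] [-0.06618988  0.44311989  0.0859435 ] [143.06675955  -1.8433948   52.56000163]
```

Call:
{"op": "jog_arm", "data": {
  "rows": [
    [[-3,-1,0],[0,0,0]],
    [[-7,-1,0],[0,0,0]],
    [[-11,-1,0],[0,0,0]],
    [[-16,-1,0],[0,0,0]],
    [[-21,-1,0],[0,0,0]],
    [[-26,-1,0],[0,0,0]],
    [[-30,-1,0],[0,0,0]],
    [[-33,-1,0],[0,0,0]],
    [[-35,-1,0],[0,0,0]],
    [[-35,-1,0],[0,0,0]]
  ]
}}

```text
time: 17.85
tool_pos: [583.0, 60.9, 52.5]
tcp_rot: [179.9, 0.0, 68.5]
ft_force: [0.1, -0.2, -0.6]
finger_gap: 0.0
grip_force: 0.0
```

```bash
python3 - <<'E'
from h import *
s=r.sense();print(s['tool_pos'],s['tcp_rot'],s['ft_force'],w2t(s['tool_pos']))
im,d=snap('wrist','w6'); im2,d2=snap('top','t6')
cv2.imwrite('pics/t6c.png',np.vstack([cv2.resize(im2[150:250,240:400],(640,400),interpolation=2),np.zeros((1,640,3),np.uint8)]))
E
```

```text
[583.00375878  60.91314322  52.47126583] [1.79870894e+02 1.90353934e-02 6.84531303e+01] [ 0.14529076 -0.19322169 -0.5604256 ] [107.97392184  -1.02810419  52.47126583]
```

Call:
{"op": "jog_arm", "data": {
  "rows": [
    [[15,0,0],[0,0,0]],
    [[15,0,-45],[0,0,0]],
    [[15,0,-95],[0,0,0]],
    [[-20,0,-135],[0,0,0]],
    [[-60,0,-165],[0,0,0]],
    [[-105,0,-165],[0,0,0]],
    [[-120,0,-165],[0,0,0]],
    [[-120,0,-165],[0,0,0]],
    [[-120,0,-165],[0,0,0]]
  ]
}}

```text
time: 18.85
tool_pos: [538.8, -49.2, 217.0]
tcp_rot: [179.9, -0.0, 68.4]
ft_force: [-0.3, -0.5, -0.4]
finger_gap: 0.5
grip_force: 0.0
```

```bash
python3 - <<'E'
from h import *
im,d=snap('wrist','w7'); s=r.sense(); print(w2t(s['tool_pos']))
cv2.imwrite('pics/w7c.png',cv2.resize(im[0:270,240:400],None,fx=2.2,fy=2.2,interpolation=2))
c=im[:,335].astype(int); g=np.abs(np.diff(c,axis=0)).sum(1); print([(v,g[v],c[v].tolist()) for v in range(0,250) if g[v]>30])
E
```

```text
[-10.33817991  -0.39709902 216.78606594]
[(44, np.int64(70), [23, 30, 38]), (45, np.int64(130), [25, 46, 90]), (46, np.int64(51), [34, 83, 174]), (62, np.int64(41), [39, 99, 195]), (63, np.int64(107), [32, 83, 177]), (64, np.int64(75), [22, 51, 112]), (65, np.int64(33), [20, 32, 58]), (70, np.int64(44), [40, 44, 47]), (88, np.int64(40), [20, 23, 26]), (89, np.int64(178), [32, 37, 40]), (90, np.int64(42), [88, 98, 101]), (215, np.int64(132), [114, 126, 130]), (216, np.int64(107), [156, 171, 175]), (223, np.int64(212), [192, 207, 212]), (224, np.int64(137), [145, 131, 123]), (246, np.int64(33), [119, 76, 47]), (247, np.int64(183), [116, 86, 67]), (248, np.int64(102), [80, 142, 158])]
```

View pics/w7c.png

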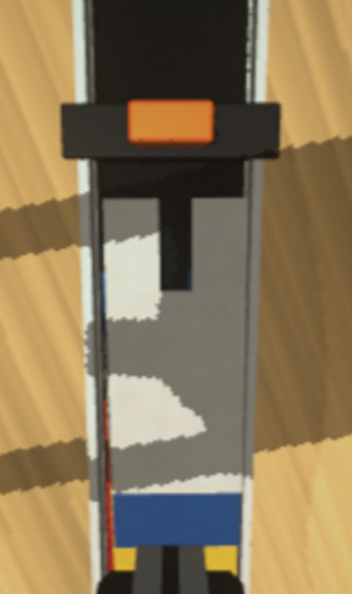

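The view shows the white front edge at v≈89.5 and the stop block's face edge at v≈71, with the orange handle spanning v 45–64. The white/blue edge is at v≈224.

```bash
python3 - <<'E'
from h import *
print([pix2t('w7',[(330,v)],z)[0] for v,z in ((89.3,24),(71,35),(71,35),(45.3,70),(63.5,70),(223.8,24),(247.5,19))])
D=np.load('pics/w7.npz'); print(D['im'][66:74,300].tolist())
P=w2t(cloud('wrist',D['d'],dict(tool_pos=D['p'],tcp_rot=D['q'])))
for v in range(40,100,3): print(v,P[v,310].round(1))
E
```

```text
[array([ 64.9, -11.9,  24. ]), array([ 80. , -11.4,  35. ]), array([ 80. , -11.4,  35. ]), array([ 96.8, -10. ,  70. ]), array([ 83.9, -10.1,  70. ]), array([-65.7, -13.4,  24. ]), array([-94.4, -13.9,  19. ])]
[[34, 44, 60], [42, 48, 53], [43, 48, 52], [44, 48, 51], [43, 48, 51], [26, 32, 35], [17, 22, 27], [17, 23, 28]]
40 [108.4   6.3   3.2]
43 [105.8   6.3   3.4]
46 [96.3  5.1 69.6]
49 [94.1  5.1 70.8]
52 [92.1  5.1 69.6]
55 [90.1  5.2 69.1]
58 [87.8  5.1 71. ]
61 [85.7  5.2 70.1]
64 [83.7  5.2 68.1]
67 [83.   5.8 40.7]
70 [80.6  5.8 39.6]
73 [79.4  6.4  8.9]
76 [76.9  6.5  3.8]
79 [74.2  6.5  3.7]
82 [71.4  6.5  5.2]
85 [68.7  6.5  3.8]
88 [66.   6.5  4.8]
91 [63.4  6.2 23.6]
94 [60.8  6.2 25. ]
97 [58.2  6.2 24.3]
```

Call:
{"op": "jog_arm", "data": {
  "rows": [
    [[50,0,0],[0,0,0]],
    [[100,0,0],[0,0,0]],
    [[130,0,30],[0,0,0]],
    [[134,0,70],[0,0,0]],
    [[134,0,115],[0,0,0]],
    [[134,0,155],[0,0,0]],
    [[134,0,164],[0,0,0]],
    [[134,0,164],[0,0,0]],
    [[134,0,164],[0,0,0]]
  ]
}}

```text
time: 19.8
tool_pos: [589.6, 75.1, 55.5]
tcp_rot: [179.8, -0.1, 68.5]
ft_force: [-0.4, 0.1, 0.7]
finger_gap: 0.4
grip_force: 0.0
```

```bash
python3 -c "
from h import *
s=r.sense();print(s['tool_pos'],s['tcp_rot'],s['ft_force'],w2t(s['tool_pos']))"
```

```text
[589.63343343  75.12468847  55.50590198] [ 1.79753458e+02 -6.59576181e-02  6.85061965e+01] [-0.43763112  0.13384561  0.72571902] [123.62802845  -1.96060105  55.50590198]
```

Call:
{"op": "jog_arm", "data": {
  "rows": [
    [[-4,-1,1],[0,0,0]],
    [[-8,-1,1],[0,0,0]],
    [[-12,-1,1],[0,0,0]],
    [[-16,-1,1],[0,0,0]],
    [[-20,-1,1],[0,0,0]],
    [[-23,-1,1],[0,0,0]],
    [[-26,-1,1],[0,0,0]],
    [[-28,-1,1],[0,0,0]],
    [[-28.5,-1,1],[0,0,0]],
    [[-28.5,-1,1],[0,0,0]]
  ]
}}

```text
time: 20.8
tool_pos: [576.5, 48.1, 52.2]
tcp_rot: [179.9, 0.0, 68.5]
ft_force: [0.7, 0.9, -0.2]
finger_gap: -0.4
grip_force: 0.1
```

```bash
python3 -c "
from h import *
for i in range(3):
    r.snapshot('top'); s=r.sense();print(s['ft_force'],w2t(s['tool_pos']))"
```

```text
[-0.29929726 -0.24754098  0.47630941] [93.6937138   0.43735298 52.11278853]
[ 0.67328127 -0.13808235 -0.61052104] [93.73343138  0.44156653 52.09343019]
[-0.09056541  0.0222073  -0.20160326] [93.75040132  0.45870053 52.08620618]
```

Call:
{"op": "jog_arm", "data": {
  "rows": [
    [[-0.5,0,0],[0,0,0]],
    [[-1,0,0],[0,0,0]],
    [[-1,0,0],[0,0,0]],
    [[-1,0,0],[0,0,0]]
  ]
}}

```text
time: 21.35
tool_pos: [576.2, 47.5, 52.2]
tcp_rot: [179.9, -0.0, 68.5]
ft_force: [0.4, 1.7, -1.4]
finger_gap: 0.1
grip_force: 0.9
```

Call:
{"op": "jog_arm", "data": {
  "rows": [
    [[15,0,0],[0,0,0]],
    [[15,0,-45],[0,0,0]],
    [[15,0,-95],[0,0,0]],
    [[-20,0,-135],[0,0,0]],
    [[-60,0,-165],[0,0,0]],
    [[-90,0,-165],[0,0,0]],
    [[-106,0,-165],[0,0,0]],
    [[-106,0,-165],[0,0,0]],
    [[-106,0,-165],[0,0,0]]
  ]
}}

```text
time: 22.25
tool_pos: [537.0, -50.4, 216.5]
tcp_rot: [180.0, -0.0, 68.4]
ft_force: [-0.7, 0.6, -0.5]
finger_gap: 0.2
grip_force: 0.0
```

```bash
python3 - <<'E'
from h import *
im,d=snap('wrist','w8'); s=r.sense(); print(w2t(s['tool_pos']))
cv2.imwrite('pics/w8c.png',cv2.resize(im[30:270,250:390],None,fx=2.4,fy=2.4,interpolation=2))
c=im[:,335].astype(int); g=np.abs(np.diff(c,axis=0)).sum(1); print([(v,g[v],c[v].tolist()) for v in range(0,250) if g[v]>30])
print(im[60:95,300].tolist())
P=w2t(cloud('wrist',d,dict(tool_pos=s['tool_pos'],tcp_rot=s['tcp_rot'])))
for v in range(58,92,2): print(v,P[v,305].round(1))
E
```

```text
[-12.07895791   0.77234663 216.4667128 ]
[(62, np.int64(56), [22, 28, 33]), (63, np.int64(157), [24, 40, 75]), (64, np.int64(70), [34, 84, 178]), (73, np.int64(56), [53, 127, 208]), (74, np.int64(79), [43, 105, 184]), (81, np.int64(45), [22, 50, 109]), (82, np.int64(52), [20, 39, 77]), (87, np.int64(136), [26, 30, 33]), (88, np.int64(87), [68, 77, 80]), (214, np.int64(137), [112, 125, 129]), (215, np.int64(104), [156, 172, 175]), (221, np.int64(75), [193, 210, 214]), (222, np.int64(189), [178, 183, 181]), (223, np.int64(98), [139, 115, 99]), (245, np.int64(90), [116, 78, 49]), (246, np.int64(188), [100, 105, 96]), (247, np.int64(48), [69, 164, 194])]
[[26, 30, 34], [25, 30, 35], [25, 29, 33], [22, 29, 39], [34, 53, 91], [36, 69, 139], [34, 76, 156], [35, 78, 158], [36, 79, 158], [36, 79, 159], [34, 77, 158], [35, 78, 158], [35, 77, 158], [34, 76, 156], [34, 75, 156], [34, 75, 155], [37, 76, 156], [39, 77, 156], [37, 75, 154], [36, 74, 153], [40, 72, 143], [39, 61, 105], [41, 52, 66], [41, 48, 52], [29, 33, 36], [21, 26, 30], [20, 25, 29], [23, 29, 32], [53, 60, 64], [91, 102, 106], [102, 114, 119], [103, 115, 119], [104, 115, 118], [103, 115, 119], [104, 115, 119]]
58 [91.4 12.6  2.9]
60 [89.5 12.6  5.1]
62 [87.8 12.6  3.7]
64 [82.1 10.5 69.8]
66 [80.7 10.5 70.2]
68 [79.3 10.5 68.9]
70 [77.8 10.5 69.3]
72 [76.3 10.5 70.8]
74 [74.9 10.5 70.7]
76 [73.4 10.5 70.8]
78 [72.  10.6 69.4]
80 [70.5 10.6 70.2]
82 [69.1 10.7 67.5]
84 [67.8 11.6 39.9]
86 [66.2 11.6 39.6]
88 [64.6 12.2 23.2]
90 [62.8 12.2 23.8]
```

View pics/w8c.png

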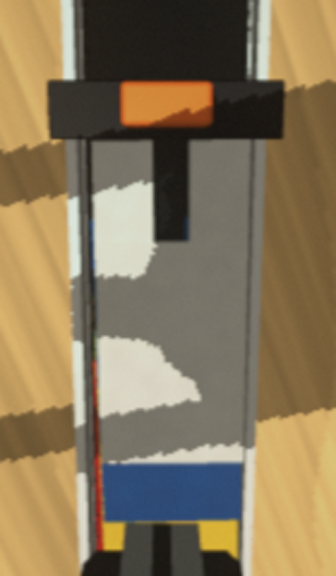

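```bash
python3 - <<'E'
from h import *
for v,z in ((83.8,35),(83.8,40),(87.8,24),(64,70),(82,70),(222.5,24),(246,19)): print(v,z,pix2t('w8',[(310,v)],z)[0])
P=r.camera_params('wrist')
E
```

```text
83.8 35 [67.7  7.3 35. ]
83.8 40 [67.6  7.2 40. ]
87.8 24 [64.4  7.5 24. ]
64 70 [81.7  6.5 70. ]
82 70 [68.7  6.6 70. ]
222.5 24 [-65.9   8.3  24. ]
246 19 [-94.3   8.6  19. ]
```

```bash
python3 - <<'E'
from h import *
for f,us,rg in (('w8',(274,276,362,364),range(76,94)),('w7',(272,274,362,364),range(62,80))):
    D=np.load('pics/'+f+'.npz'); P=w2t(cloud('wrist',D['d'],dict(tool_pos=D['p'],tcp_rot=D['q'])))
    for u in us: print(f,u,[(v,int(D['im'][v,u].sum()),round(float(P[v,u,2]))) for v in rg])
E
```

```text
w8 274 [(76, 155, 40), (77, 157, 40), (78, 151, 39), (79, 154, 40), (80, 152, 40), (81, 157, 40), (82, 159, 40), (83, 158, 41), (84, 156, 41), (85, 159, 40), (86, 159, 39), (87, 173, 40), (88, 396, 0), (89, 344, 1), (90, 288, 0), (91, 282, -1), (92, 284, 1), (93, 288, 0)]
w8 276 [(76, 149, 40), (77, 152, 40), (78, 154, 39), (79, 154, 39), (80, 156, 39), (81, 152, 40), (82, 153, 39), (83, 155, 39), (84, 155, 39), (85, 154, 39), (86, 156, 40), (87, 139, 40), (88, 254, 1), (89, 282, -1), (90, 282, 0), (91, 281, -1), (92, 283, 0), (93, 280, -1)]
w8 362 [(76, 67, 39), (77, 70, 40), (78, 69, 40), (79, 67, 41), (80, 70, 40), (81, 64, 39), (82, 71, 40), (83, 72, 40), (84, 70, 40), (85, 69, 41), (86, 68, 39), (87, 100, 40), (88, 250, -1), (89, 290, 1), (90, 296, 1), (91, 296, 0), (92, 296, -1), (93, 293, 1)]
w8 364 [(76, 74, 40), (77, 70, 39), (78, 68, 40), (79, 68, 38), (80, 71, 40), (81, 71, 40), (82, 74, 39), (83, 71, 41), (84, 70, 41), (85, 63, 40), (86, 68, 38), (87, 94, 40), (88, 244, 1), (89, 285, 1), (90, 287, 1), (91, 287, 0), (92, 291, 0), (93, 291, -1)]
w7 272 [(62, 145, 41), (63, 
[... 349 characters left out ...]
2, 41), (69, 154, 40), (70, 152, 41), (71, 142, 40), (72, 315, 1), (73, 442, 1), (74, 469, 0), (75, 474, 1), (76, 478, 0), (77, 473, 0), (78, 470, 0), (79, 477, 0)]
w7 362 [(62, 124, 41), (63, 126, 40), (64, 128, 38), (65, 125, 40), (66, 126, 41), (67, 124, 39), (68, 89, 40), (69, 70, 40), (70, 63, 41), (71, 82, 39), (72, 185, 0), (73, 258, -1), (74, 276, 0), (75, 274, 0), (76, 278, -1), (77, 278, 0), (78, 277, 0), (79, 274, 0)]
w7 364 [(62, 122, 39), (63, 129, 40), (64, 127, 40), (65, 123, 40), (66, 124, 41), (67, 124, 41), (68, 106, 39), (69, 77, 39), (70, 72, 40), (71, 86, 39), (72, 184, 0), (73, 255, 0), (74, 274, -1), (75, 276, 0), (76, 281, 0), (77, 272, 1), (78, 277, 2), (79, 277, 0)]
```

The bar edge and the white front coincide (v≈87.7, both x≈64.5). One more light push of under 1 mm will make sure they touch.

Call:
{"op": "jog_arm", "data": {
  "rows": [
    [[50,0,0],[0,0,0]],
    [[90,0,0],[0,0,0]],
    [[118,0,30],[0,0,0]],
    [[120,0,70],[0,0,0]],
    [[120,0,115],[0,0,0]],
    [[120,0,155],[0,0,0]],
    [[120,0,164],[0,0,0]],
    [[120,0,164],[0,0,0]],
    [[120,0,164],[0,0,0]],
    [[120,0,164],[0,0,0]]
  ]
}}

```text
time: 23.3
tool_pos: [583.8, 60.6, 56.5]
tcp_rot: [179.6, -0.1, 68.5]
ft_force: [-0.1, 0.2, 0.6]
finger_gap: -0.1
grip_force: 0.0
```

```bash
python3 -c "
from h import *
r.snapshot('top');r.snapshot('top');s=r.sense();print(s['tool_pos'],s['tcp_rot'],s['ft_force'],w2t(s['tool_pos']))"
```

```text
[583.38227528  60.39380222  55.99371487] [ 1.79666973e+02 -9.31886721e-02  6.84600026e+01] [ 0.3160236  -0.85559239  0.08732981] [107.630392    -1.57122211  55.99371487]
```

Call:
{"op": "jog_arm", "data": {
  "rows": [
    [[-3,-1,3],[0.005,0,0]],
    [[-6,-1,3],[0.005,0,0]],
    [[-9,-1,3],[0.005,0,0]],
    [[-11,-1,3],[0.005,0,0]],
    [[-13,-1,3],[0.005,0,0]],
    [[-14,-1,3],[0.005,0,0]],
    [[-14,-1,3],[0.005,0,0]],
    [[-14,-1,3],[0.005,0,0]]
  ]
}}

```text
time: 24.2
tool_pos: [575.5, 47.7, 50.5]
tcp_rot: [-179.8, 0.0, 68.5]
ft_force: [0.6, 0.1, -0.3]
finger_gap: 0.2
grip_force: 0.0
```

```bash
python3 -c "
from h import *
for i in range(3):
    r.snapshot('top'); s=r.sense();print(s['ft_force'],w2t(s['tool_pos']),s['tcp_rot'])"
```

```text
[ 0.02322693 -0.37807546 -0.72178308] [92.90766143  1.13275637 50.41287329] [-1.79828028e+02  4.86540053e-03  6.84685058e+01]
[-0.11151637  0.63105846 -0.29440451] [92.93654162  1.12772535 50.41248939] [-1.79828456e+02  2.88082585e-03  6.84699737e+01]
[ 1.04427611 -0.35993102 -0.38636393] [92.97838728  1.13545839 50.42206841] [-1.79831091e+02  2.23554029e-03  6.84763702e+01]
```

Now another 1.2 mm, then retreat straight back and up and look.

Call:
{"op": "jog_arm", "data": {
  "rows": [
    [[-0.6,0,0],[0,0,0]],
    [[-1.2,0,0],[0,0,0]],
    [[-1.2,0,0],[0,0,0]],
    [[-1.2,0,0],[0,0,0]],
    [[-1.2,0,0],[0,0,0]]
  ]
}}

```text
time: 24.85
tool_pos: [575.0, 46.7, 50.4]
tcp_rot: [-179.8, -0.0, 68.5]
ft_force: [0.8, 2.2, -0.3]
finger_gap: -0.1
grip_force: 1.0
```

```bash
python3 -c "
from h import *
s=r.sense();print(s['ft_force'],w2t(s['tool_pos']))"
```

```text
[ 0.75815326  2.19967027 -0.30973006] [91.83460754  1.15508593 50.44515058]
```

Call:
{"op": "jog_arm", "data": {
  "rows": [
    [[15,0,0],[0,0,0]],
    [[15,0,-45],[0,0,0]],
    [[15,0,-95],[0,0,0]],
    [[-20,0,-135],[0,0,0]],
    [[-60,0,-165],[0,0,0]],
    [[-90,0,-165],[0,0,0]],
    [[-106,0,-165],[0,0,0]],
    [[-106,0,-165],[0,0,0]],
    [[-106,0,-165],[0,0,0]]
  ]
}}

```text
time: 25.75
tool_pos: [536.4, -51.5, 214.4]
tcp_rot: [-179.7, -0.0, 68.4]
ft_force: [-0.4, -0.4, -0.5]
finger_gap: 0.1
grip_force: 0.0
```

```bash
python3 - <<'E'
from h import *
snap('top','t9'); im,d=snap('wrist','w9')
for u in (275,300,335,363):
    c=im[:,u].astype(int); g=np.abs(np.diff(c,axis=0)).sum(1); print(u,[(v,int(g[v])) for v in range(60,250) if g[v]>50])
for v,z in ((64,70),(82,70),(222.5,24),(246,19)): print(v,z,pix2t('w9',[(310,v)],z)[0])
E
```

```text
275 [(62, 137), (63, 130), (88, 90), (110, 121), (199, 109), (200, 55), (218, 127)]
300 [(87, 89), (88, 127), (107, 144), (108, 113), (144, 91), (145, 141), (146, 56), (170, 58), (171, 181), (202, 154), (203, 97), (222, 93), (223, 125), (224, 87), (246, 133), (247, 143)]
335 [(63, 148), (65, 66), (73, 94), (74, 63), (87, 88), (88, 127), (194, 111), (197, 113), (198, 51), (217, 177), (218, 52), (222, 74), (223, 189), (224, 98), (246, 222), (247, 61)]
363 [(62, 225), (63, 187), (87, 71), (88, 118), (204, 91), (205, 83)]
64 70 [80.8  7.6 70. ]
82 70 [67.8  7.7 70. ]
222.5 24 [-65.9   9.6  24. ]
246 19 [-94.1   9.8  19. ]
```

```bash
python3 -c "
from h import *
print(r.hand_in())"
```

```text
the job is handed in; nothing more can be done
None
```

The four plates are fanned in order with about 28 to 31 mm of each lower plate showing. Red is at the closed end, the stop lightly touches the white front edge, and the job was handed in at about 26 s.

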